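# Bin a rejected print and shut the reject box

## Task

The dark grey printed valve body has failed inspection: put it into the open red reject box, lying lengthwise so that it stays below the rim, and let go of it. Then swing the box's stiff lid over and press it down until it is fully shut all round. Leave the blue cap and the white bracket, which are still to be checked, where they are.

Things in the scene. Friction and masses are not known exactly. Their poses are not given: they have to be found in the camera images.
- valve_body: dark grey printed valve body lying flat, the reject; 117 mm long along its own y, with a block 36 mm wide (x), 60 mm long (y from -28 to +32) and 34 mm high in the middle, a small boss on top of the block up to 42 mm, and a round pipe stub (28 and 22 mm thick) at each end; about 60 g. Origin: centre of its underside, z up.
- reject_box: red plastic reject box, fixed to the bench; outside 150 mm (its x) x 105 mm (its y) x 65 mm high, walls and floor 5 mm, so the inside is 140 x 95 mm and 60 mm deep: a valve body fits only with its length roughly along the box's x. Origin: centre of its underside; -x is the front, towards the robot; the lid is hinged on the far (+x) rim.
- reject_lid (a joint): angle of the box's red lid, rad: 0 is fully shut, flat on the rim; about 1.57 stands upright; the stop is at 1.85. The hinge is stiff (friction 0.5 N m, no spring), so the lid stays at whatever angle it is left and must be pushed all the way down: about 3 N down at its front edge.
- reject_lid_hinge (a point): point on the lid's hinge axis (along the box's y), middle of the far upper rim, 75 mm along +x from the box's centre, 65.5 mm above the bench. The frame turns with the lid: -x runs along the lid to its front edge, z out of its outer face. The lid is a plate 158 mm long from here, 105 wide, 8 thick; the outer face, 8 mm off the hinge plane, looks away from the robot when open and up when shut.
- reject_lid_front (a point): middle of the lid's outer face 8 mm from its front edge, by the black pull lip (150 mm from the hinge); 73.5 mm above the bench when shut
- blue_cap: blue printed flanged cap standing on its flange, 72 mm across and 63 mm high; a bystander. Origin: centre of its underside.
- white_bracket: white printed angle bracket, 50 x 30 mm and 45 mm high; a bystander. Origin: centre of its underside.
Things that resemble listed ones, but are neither listed nor needed, are in the scene too. What is shaped like the valve_body but green is not meant.

How it is judged:
On the way, in this order (a step that is already met when the one before it is completed fails the run):
1. the grey valve body lies still in the reject box, below its rim and let go of, while the lid is still open (x of valve_body in the frame of reject_box between -0.06 and 0.06 m and y of valve_body in the frame of reject_box between -0.045 and 0.045 m and z of valve_body in the frame of reject_box between 0 and 0.055 m and contact force between the fingers and valve_body below 0.2 N and linear speed of valve_body below 0.03 m/s and value of joint reject_lid above 0.5 rad), for 0.2 s.
2. the lid is pressed fully shut (within 0.03 rad) over the valve body (x of valve_body in the frame of reject_box between -0.06 and 0.06 m and y of valve_body in the frame of reject_box between -0.045 and 0.045 m and z of valve_body in the frame of reject_box between 0 and 0.055 m and value of joint reject_lid below 0.03 rad), for 0.2 s.
At the end, for the whole second after the job is handed in: The valve body rests inside the reject box (its origin within 60 mm along and 45 mm across of the box's centre line and less than 55 mm above the box's underside), nobody holds it, the lid is shut to within 0.03 rad, and the blue cap and the white bracket are within 30 mm of where they started (all of step 2 and contact force between the fingers and valve_body below 0.2 N and linear speed of valve_body below 0.03 m/s and distance of each of blue_cap, white_bracket from where it was at the start of the episode below 0.03 m); the robot touches nothing.
It fails at once if the blue cap or the white bracket is moved by more than 30 mm (distance of any of blue_cap, white_bracket from where it was at the start of the episode above 0.03 m).
It also fails if it takes over 58 s, if anything falls off the work surface, if the arm or the gripper's body presses on something with over 40 N, if the wrist force passes 120 N, or if a joint passes its speed limit or range.

## Robot

A 6-joint arm with a two-finger parallel gripper is mounted at the origin on a cart in front of the work surface, level with it; the furniture and walls round the work are solid. World frame = base frame: x ahead of the robot, y to its left, z up, the work surface at z = 0. Lengths are in m, angles in rad, forces in N, time in s.
With the tool pointing down it reaches from about 0.375 to 0.975 m from the base axis. Payload 3.8 kg.
Tool frame: the origin (TCP) lies at the very end of the fingers, on their centre line; the grasp point (between the pads) lies 19 mm behind it; z points along the fingers, y is the line along which they close (so a half turn about z gives the same grasp; the last joint's range is limited). The gripper opens to 85 mm and grips with 20 to 120 N. Pads are 22 mm wide; open, the fingers measure 114 mm over their backs; the gripper's body (76 mm by 85 mm) begins 54 mm behind the grasp point. The pads swing forward as they close: fully open they stand 13 mm farther back than shut.
Start: joints at [1.297, 0.264, 1.604, -0, 1.274, -0.037], TCP at [0.158, 0.656, 0.231] pointing down, gripper open.
Joint ranges: [-2.63, 2.63], [-0.94, 2.18], [0.31, 2.57], [-1.31, 4.45], [0, 2.66], [-2.55, 2.55]. Speed limits (rad/s): [2.57, 2.57, 3.14, 3.14, 3.14, 3.14].

## Interface

Orientations are given as a rotation vector (axis times angle).
In Python, from workcell import read_state, read_camera, calibration, finish_job gives the robot as it stands.
- The arm moves only by the tool step_arm, never from a script. Its argument "commands" is a list of rows, each an object of numbers: "fingers": the gripper's target within -1 to 1 (shut at 1, half-way at 0, fully open at -1); "dx", "dy", "dz": the shift along the tool's x, y, z in m; "roll": the turn about the tool's z in degrees. In form: [{"fingers": .., "dx": .., "dy": .., "dz": .., "roll": ..}, ...]. A call has 1 to 8 rows; each row is the pose to reach, as a shift and turn from the pose commanded when the call began, along the tool's axes at that moment; what a row does not reach only later rows make up. A row lasts 1/8 s, in which the tool goes at most 62.5 mm and 10.7 degrees, less where a joint would pass 70% of its speed; a pose out of reach is approached as far as the arm can. A call with a gripper value outside its range is refused whole. The fingers move at their own pace and stop on an object; "squeeze" is the grip in N (left out, the last holds). Time passes only in rows, so rows that repeat a pose let the fingers close. It gives the time, the measured TCP pose, the force, the opening and the grip force at its end, in the units of the state.
- read_state(): the state, without advancing time (a new reading comes with each control period).
- read_camera(name): name is "scene" or "side" or "wrist"; returns (picture, depth): 420x560x3 uint8, blue, green, red; 420x560 float32, m along the optical axis (not along the pixel's ray), 0 where there is no reading.
- calibration(name): a dict with "intrinsics" (3x3 intrinsics, pixels), "k1" (the pictures are not rectified: a ray, as slopes to the right and down, at radius r is drawn at 1 + k1 r^2 times it, then the intrinsics apply), "world_to_cam" (4x4, takes a point from world to camera coordinates). Camera axes: x right, y up, looking along -z (the intrinsics and any distortion apply to the point x, -y, -z); pixel columns grow to the right and rows downward; lengths in m; the calibration is good to about 2 mm. A picture is of the moment at which its call begins: read the wrist's pose just before it. calibration takes no time and is no camera call; for the wrist camera it gives the pose at the moment of the call.
- finish_job(): hands the job in; it is judged then, once.
The state is a dict: "time": time; "q": joint angles; "joint_vel": joint speeds; "joint_torque": joint torques, N m; "tool_pos": TCP position; "tcp_rot": TCP orientation; "wrist_force": force on the tool from outside, world axes, zero at the start; "torque": the same for the moment, N m; "width": opening from 0.0 (shut) to 1.0 (fully open); "grip_force": force on a finger pad.
Only numpy, scipy, OpenCV 4.12 (cv2) and the standard library are available. Lean on these libraries where they do the work, as an engineer would, in place of code of your own. Each camera call takes 0.05 s, during which the arm holds its last target. There are 200 camera calls.

## Working session

There is one attempt and no reset: what is moved stays moved. The work goes in short steps, Python scripts to look and compute and a tool call to move; the robot and the scene stay as the last step left them, time stands still between calls to the robot, and variables do not carry over. Pictures are saved under pics/ and viewed, at most 10 in all, crops included, and the job is handed in when it is done.

Besides the shell and the picture viewer there is one more tool, called in YAML: its name, and indented under it one key for each argument. step_arm: Moves the arm, as the interface text tells. Its arguments: {"type":"object","properties":{"commands":{"type":"array","items":{"type":"object","properties":{"fingers":{"type":"number"},"dx":{"type":"number"},"dy":{"type":"number"},"dz":{"type":"number"},"roll":{"type":"number"}}}},"squeeze":{"type":"number"}},"required":["commands"]}

```bash
mkdir -p pics; cat > h.py <<'E'
import numpy as np, cv2
from workcell import read_state, read_camera, calibration, finish_job
def pts(cal, uv, z=None, depth=None):
    """pixels -> world points, on plane z or by depth (m along axis)"""
    K=np.array(cal["intrinsics"],float); T=np.linalg.inv(np.array(cal["world_to_cam"]))
    uv=np.atleast_2d(uv).astype(float)
    d=np.c_[(uv[:,0]-K[0,2])/K[0,0],(uv[:,1]-K[1,2])/K[1,1]]
    u=d.copy()
    for _ in range(20): u=d/(1+cal["k1"]*(u**2).sum(1,keepdims=True))
    r=np.c_[u[:,0],-u[:,1],-np.ones(len(u))]@T[:3,:3].T; o=T[:3,3]
    s=(z-o[2])/r[:,2] if z is not None else np.asarray(depth).ravel()
    return o+r*s[:,None]
E
python3 - <<'E'
from h import *
for n in("scene","side"):
    c=calibration(n); p,d=read_camera(n); cv2.imwrite(f"pics/{n}0.png",p); np.savez(f"{n}0",p=p,d=d)
    print(n,np.linalg.inv(c["world_to_cam"]).round(3).tolist(),c["k1"])
print(read_state())
E
```

```text
scene [[0.923, 0.279, -0.266, 0.331], [-0.386, 0.663, -0.641, -0.575], [-0.003, 0.694, 0.72, 0.732], [0.0, 0.0, 0.0, 1.0]] -0.10956278855543157
side [[-0.966, 0.15, -0.211, 0.313], [-0.259, -0.604, 0.754, 0.798], [-0.014, 0.783, 0.622, 0.764], [0.0, 0.0, 0.0, 1.0]] -0.03456080064092919
{'time': 0.1, 'q': array([ 1.29707948e+00,  2.64711861e-01,  1.60521233e+00,  1.51317176e-05,
        1.27370803e+00, -3.69358765e-02]), 'joint_vel': array([-0.00066721, -0.00173535, -0.00532925,  0.00044675,  0.00073828,
        0.00038653]), 'joint_torque': array([-3.27861144e-04, -5.16700315e+01, -3.68592775e+01, -1.24157036e-04,
        6.27978559e-03, -4.38417942e-06]), 'tool_pos': array([0.1581827 , 0.65553578, 0.23007714]), 'tcp_rot': array([-0.37103421, -3.11927168,  0.00316132]), 'wrist_force': array([-0.45858835, -0.15939105,  0.7153951 ]), 'torque': array([ 0.06066812, -0.020902  , -0.00370869]), 'grip_force': 0.0, 'width': 1.0020358155499536}
```

View pics/scene0.png

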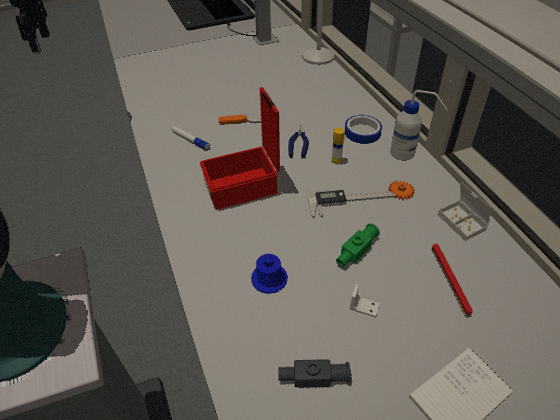

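View pics/side0.png

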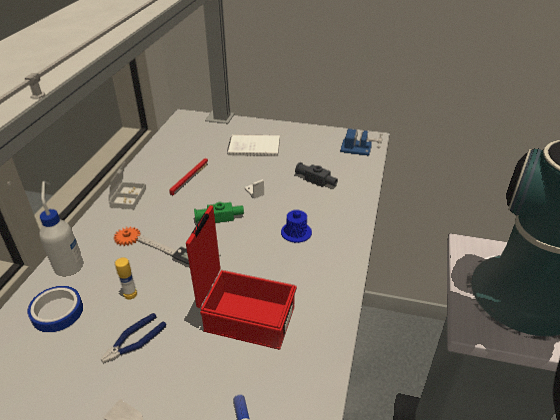

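The scene view shows the grey valve body at (315,373) and its green look-alike at (358,245). The box is at (240,178) with its lid upright at (270,130). The blue cap is at (268,273) and the white bracket at (363,302). In the side view the grey body is at (316,175) and the green one at (219,212). What could be taken for the valve: the grey one at (315,373) and the green one at (358,245); I choose the grey one by its colour and check it in a crop.

```bash
python3 - <<'E'
from h import *
crop=None
for n,(a,b,c_,d_) in {"scene":(345,400,265,365),"side":(155,195,285,345)}.items():
    f=np.load(f"{n}0.npz"); p,d=f["p"],f["d"]; cal=calibration(n)
    if n=="scene": cv2.imwrite("pics/crop.png",cv2.resize(p[340:405,260:370],None,fx=5,fy=5))
    H,W=d.shape; vv,uu=np.mgrid[:H,:W]
    P=pts(cal,np.c_[uu.ravel(),vv.ravel()],depth=d.ravel()).reshape(H,W,3)
    m=np.zeros((H,W),bool); m[a:b,c_:d_]=(p[a:b,c_:d_].max(2)<95); m&=(P[...,2]>.006)&(d>0)
    q=P[m]; r=cv2.minAreaRect(q[:,:2].astype(np.float32)); t=q[q[:,2]>.025]
    print(n,m.sum(),"valve rect",r,"z",np.percentile(q[:,2],[2,50,98]).round(3))
    for z0,z1 in((.012,.03),(.029,.0365),(.038,.046)):
        s=q[(q[:,2]>z0)&(q[:,2]<z1)]
        if len(s)>5:print("  z",z0,z1,len(s),s.mean(0).round(4),cv2.minAreaRect(s[:,:2].astype(np.float32)))
    B,G,R=[p[...,i].astype(int) for i in range(3)]
    red=(R>70)&(G<R*.4)&(B<R*.4)&(d>0)
    k,l,st,ct=cv2.connectedComponentsWithStats(red.astype(np.uint8)); i=1+st[1:,4].argmax(); red=l==i
    q=P[red]; rim=q[(q[:,2]>.059)&(q[:,2]<.068)]
    print("  box",st[i],"rim",cv2.minAreaRect(rim[:,:2].astype(np.float32)),"zmax",q[:,2].max())
    lid=q[q[:,2]>.085]; c=lid.mean(0); u,s,v=np.linalg.svd(lid-c,full_matrices=False); print("  lid c",c.round(3),"n",v[2].round(3),np.ptp(lid,0).round(3))
    top=q[q[:,2]>q[:,2].max()-.012]; print("  lidtop",top.mean(0).round(4),top.min(0).round(3),top.max(0).round(3))
    for nm,mm in {"blue":(B>90)&(R<60)&(G<70)}.items():
        k,l,st,ct=cv2.connectedComponentsWithStats((mm&(d>0)).astype(np.uint8))
        for j in range(1,k):
            if st[j,4]>150:print("  ",nm,ct[j].round(),P[l==j].mean(0).round(3))
E
```

```text
scene 1579 valve rect ((0.4894328713417053, -0.29399800300598145), (0.03682638332247734, 0.11686890572309494), 68.77593231201172) z [0.009 0.033 0.044]
  z 0.012 0.03 484 [ 0.4812 -0.3009  0.0239] ((0.48834142088890076, -0.29692405462265015), (0.03201364725828171, 0.11731261014938354), 71.12169647216797)
  z 0.029 0.0365 819 [ 0.493  -0.297   0.0337] ((0.4896528422832489, -0.2937285006046295), (0.036164574325084686, 0.11665386706590652), 68.77593231201172)
  z 0.038 0.046 156 [ 0.4883 -0.2938  0.0424] ((0.49904540181159973, -0.30117544531822205), (0.026326561346650124, 0.08438196033239365), 58.66936492919922)
  box [ 200   87   80  121 3040] rim ((0.5248826742172241, 0.1963178813457489), (0.11286729574203491, 0.15510502457618713), 87.2138671875) zmax 0.22699837507826304
  lid c [0.601 0.188 0.161] n [-1.     0.022  0.018] [0.011 0.106 0.142]
  lidtop [0.6036 0.1891 0.2233] [0.599 0.145 0.215] [0.609 0.246 0.227]
   blue [267. 272.] [ 0.49  -0.08   0.031]
side 542 valve rect ((0.48905622959136963, -0.2887638509273529), (0.037036702036857605, 0.11806769669055939), 70.19749450683594) z 
[... 179 characters left out ...]
029 0.0365 189 [ 0.4902 -0.2871  0.0331] ((0.48956865072250366, -0.2884592115879059), (0.03679400309920311, 0.11543536931276321), 72.4167709350586)
  z 0.038 0.046 35 [ 0.4855 -0.2884  0.0415] ((0.4842083752155304, -0.28938788175582886), (0.022274207323789597, 0.021079739555716515), 25.839536666870117)
  box [ 186  206  110  143 7142] rim ((0.5242608189582825, 0.20314566791057587), (0.11015395820140839, 0.15747451782226562), 88.47280883789062) zmax 0.22674298009248128
  lid c [0.6   0.207 0.159] n [-0.999  0.044  0.014] [0.012 0.106 0.142]
  lidtop [0.6026 0.2103 0.2216] [0.598 0.148 0.215] [0.609 0.251 0.227]
   blue [297. 227.] [ 0.487 -0.06   0.027]
   blue [ 54. 307.] [0.894 0.286 0.024]
```

View pics/crop.png

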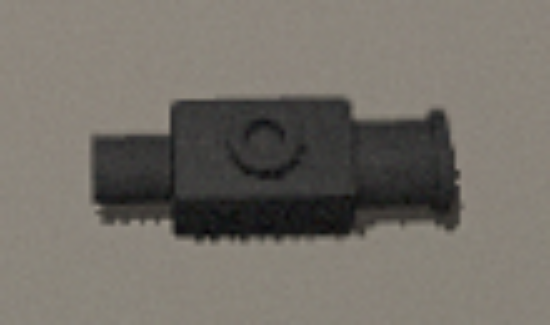

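The crop shows the dark grey body with its block, boss and two stubs, so the choice is right. It lies at about (0.489,-0.291) with its long axis at -20°. The box is at about (0.524,0.200), yaw about -2°.

```bash
cat >> h.py <<'E'
from scipy.spatial.transform import Rotation as Ro
def go(x,y,z,yaw,s=None):
    """tool shift to a world TCP, tool y at yaw (deg, mod 180)"""
    s=s or read_state(); R=Ro.from_rotvec(s["tcp_rot"]).as_matrix()
    c=np.degrees(np.arctan2(R[1,1],R[0,1])); r=-((yaw-c+90)%180-90)
    print("go",(x,y,z),(R.T@(np.array([x,y,z])-s["tool_pos"])).round(4),"roll",round(r,1),"q6",s["q"][5].round(2))
E
python3 - <<'E'
from h import *
go(.42,.15,.23,76.5); go(.489,-.291,.17,70)
print(np.linalg.inv(calibration("wrist")["world_to_cam"])[:3,3]-read_state()["tool_pos"])
E
```

```text
go (0.42, 0.15, 0.23) [-0.3731 -0.43    0.0009] roll -0.1 q6 -0.04
go (0.489, -0.291, 0.17) [-0.5436 -0.8424  0.0617] roll 6.4 q6 -0.04
[-0.07227826  0.01673861  0.14271601]
```

step_arm:
  commands:
    - {"fingers": -1, "dx": -0.373, "dy": -0.43, "dz": 0}
    - {"fingers": -1, "dx": -0.373, "dy": -0.43, "dz": 0}
    - {"fingers": -1, "dx": -0.373, "dy": -0.43, "dz": 0}
    - {"fingers": -1, "dx": -0.373, "dy": -0.43, "dz": 0}
    - {"fingers": -1, "dx": -0.373, "dy": -0.43, "dz": 0}
    - {"fingers": -1, "dx": -0.373, "dy": -0.43, "dz": 0}
    - {"fingers": -1, "dx": -0.373, "dy": -0.43, "dz": 0}
    - {"fingers": -1, "dx": -0.373, "dy": -0.43, "dz": 0}
  squeeze: 40

```text
invalid input
```

```bash
python3 - <<'E'
from h import *
print(read_state()["tool_pos"]);go(.489,-.291,.17,70)
E
```

```text
[0.1581827  0.65553578 0.23007714]
go (0.489, -0.291, 0.17) [-0.5436 -0.8424  0.0617] roll 6.4 q6 -0.04
```

step_arm:
  commands:
    - {"fingers": -1, "dx": -0.373, "dy": -0.43, "dz": 0, "roll": 0}
    - {"fingers": -1, "dx": -0.373, "dy": -0.43, "dz": 0, "roll": 0}
    - {"fingers": -1, "dx": -0.373, "dy": -0.43, "dz": 0, "roll": 0}
    - {"fingers": -1, "dx": -0.373, "dy": -0.43, "dz": 0, "roll": 0}
    - {"fingers": -1, "dx": -0.373, "dy": -0.43, "dz": 0, "roll": 0}
    - {"fingers": -1, "dx": -0.373, "dy": -0.43, "dz": 0, "roll": 0}
    - {"fingers": -1, "dx": -0.373, "dy": -0.43, "dz": 0, "roll": 0}
    - {"fingers": -1, "dx": -0.373, "dy": -0.43, "dz": 0, "roll": 0}
  squeeze: 40

```text
time: 1.1
tool_pos: [0.3885, 0.2102, 0.2311]
tcp_rot: [0.37, 3.119, 0.0]
wrist_force: [0.5, 0.2, 0.3]
width: 1.003
grip_force: 0.0
```

```bash
python3 - <<'E'
from h import *
print(read_state()["tool_pos"]);go(.489,-.291,.17,70)
E
```

```text
[0.38854819 0.21021378 0.23112226]
go (0.489, -0.291, 0.17) [-0.215  -0.4638  0.0611] roll 6.5 q6 -0.89
```

step_arm:
  commands:
    - {"fingers": -1, "dx": -0.215, "dy": -0.464, "dz": 0, "roll": 6.5}
    - {"fingers": -1, "dx": -0.215, "dy": -0.464, "dz": 0, "roll": 6.5}
    - {"fingers": -1, "dx": -0.215, "dy": -0.464, "dz": 0, "roll": 6.5}
    - {"fingers": -1, "dx": -0.215, "dy": -0.464, "dz": 0, "roll": 6.5}
    - {"fingers": -1, "dx": -0.215, "dy": -0.464, "dz": 0.03, "roll": 6.5}
    - {"fingers": -1, "dx": -0.215, "dy": -0.464, "dz": 0.06, "roll": 6.5}
    - {"fingers": -1, "dx": -0.215, "dy": -0.464, "dz": 0.06, "roll": 6.5}
    - {"fingers": -1, "dx": -0.215, "dy": -0.464, "dz": 0.06, "roll": 6.5}

```text
time: 2.1
tool_pos: [0.4847, -0.2736, 0.1753]
tcp_rot: [-0.548, -3.093, -0.001]
wrist_force: [1.3, 0.4, 0.3]
width: 1.001
grip_force: 0.0
```

step_arm:
  commands:
    - {"fingers": -1, "dx": 0, "dy": 0, "dz": 0, "roll": 0}
    - {"fingers": -1, "dx": 0, "dy": 0, "dz": 0, "roll": 0}

```text
time: 2.35
tool_pos: [0.4842, -0.2712, 0.1754]
tcp_rot: [-0.549, -3.092, -0.002]
wrist_force: [0.7, -0.1, 0.5]
width: 0.998
grip_force: 0.0
```

```bash
python3 - <<'E'
from h import *
s=read_state(); cal=calibration("wrist"); p,d=read_camera("wrist"); cv2.imwrite("pics/w1.png",p)
H,W=d.shape; vv,uu=np.mgrid[:H,:W]
P=pts(cal,np.c_[uu.ravel(),vv.ravel()],depth=d.ravel()).reshape(H,W,3)
m=(p.max(2)<100)&(d>0)&(P[...,2]>.008)&(P[...,2]<.05)&(np.hypot(P[...,0]-.489,P[...,1]+.291)<.09)
q=P[m]; print(s["tool_pos"],m.sum(),cv2.minAreaRect(q[:,:2].astype(np.float32)))
t=q[(q[:,2]>.030)&(q[:,2]<.037)]; print(t.mean(0),cv2.minAreaRect(t[:,:2].astype(np.float32)))
go(.489,-.291,.01,70)
E
```

```text
[ 0.48422011 -0.27118264  0.17536218] 3200 ((0.4885333180427551, -0.2938564419746399), (0.03536922484636307, 0.11708955466747284), 68.13199615478516)
[ 0.49437093 -0.29670652  0.0334003 ] ((0.4946589469909668, -0.2962357699871063), (0.03527865186333656, 0.10407094657421112), 67.742919921875)
go (0.489, -0.291, 0.01) [-0.0113 -0.0176  0.1659] roll -0.1 q6 -1.78
```

View pics/w1.png

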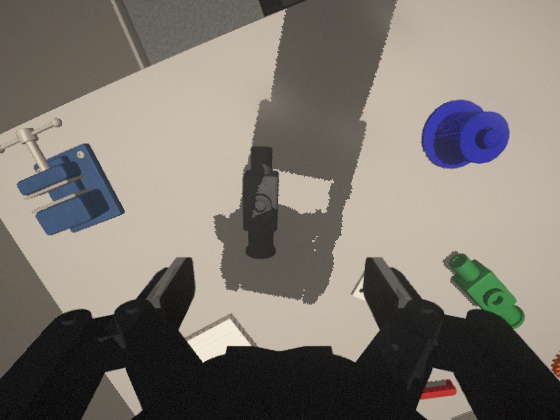

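The wrist view shows the grey body at (262,205), clear of the blue cap at (465,135) and of the green body at (485,290). I refine the target and check the bracket's clearance.

```bash
python3 - <<'E'
from h import *
print(pts(calibration("scene"),[[352,312],[380,307],[358,290]],z=0.005))
go(.489,-.293,.012,68.5)
E
```

```text
[[ 0.60823637 -0.20705301  0.005     ]
 [ 0.66156947 -0.2182412   0.005     ]
 [ 0.64184458 -0.16818278  0.005     ]]
go (0.489, -0.293, 0.012) [-0.012  -0.0195  0.1639] roll 1.4 q6 -1.78
```

step_arm:
  commands:
    - {"fingers": -1, "dx": -0.012, "dy": -0.0195, "dz": 0.04, "roll": 1.4}
    - {"fingers": -1, "dx": -0.012, "dy": -0.0195, "dz": 0.09, "roll": 1.4}
    - {"fingers": -1, "dx": -0.012, "dy": -0.0195, "dz": 0.1, "roll": 1.4}
    - {"fingers": -1, "dx": -0.012, "dy": -0.0195, "dz": 0.1, "roll": 1.4}

```text
time: 2.9
tool_pos: [0.4895, -0.2929, 0.0765]
tcp_rot: [-0.583, -3.087, -0.001]
wrist_force: [0.0, 0.1, 0.0]
width: 0.998
grip_force: 0.0
```

```bash
python3 - <<'E'
from h import *
print(read_state()["tool_pos"]);go(.489,-.293,.010,68.5)
E
```

```text
[ 0.48946119 -0.29285296  0.076513  ]
go (0.489, -0.293, 0.01) [ 0.0003 -0.0003  0.0665] roll 0.1 q6 -1.78
```

step_arm:
  commands:
    - {"fingers": -1, "dx": 0, "dy": 0, "dz": 0.04, "roll": 0}
    - {"fingers": -1, "dx": 0, "dy": 0, "dz": 0.066, "roll": 0}
    - {"fingers": -1, "dx": 0, "dy": 0, "dz": 0.066, "roll": 0}
    - {"fingers": 1, "dx": 0, "dy": 0, "dz": 0.066, "roll": 0}
    - {"fingers": 1, "dx": 0, "dy": 0, "dz": 0.066, "roll": 0}
    - {"fingers": 1, "dx": 0, "dy": 0, "dz": 0.066, "roll": 0}
    - {"fingers": 1, "dx": 0, "dy": 0, "dz": 0.066, "roll": 0}
    - {"fingers": 1, "dx": 0, "dy": 0, "dz": 0.066, "roll": 0}

```text
time: 3.9
tool_pos: [0.4907, -0.2949, 0.0118]
tcp_rot: [0.585, 3.084, -0.002]
wrist_force: [-0.5, 0.5, 6.6]
width: 0.409
grip_force: 41.6
```

step_arm:
  commands:
    - {"fingers": 1, "dx": 0, "dy": 0, "dz": 0, "roll": 0}
    - {"fingers": 1, "dx": 0, "dy": 0, "dz": -0.05, "roll": 0}
    - {"fingers": 1, "dx": 0, "dy": 0, "dz": -0.1, "roll": 0}
    - {"fingers": 1, "dx": 0, "dy": 0, "dz": -0.15, "roll": 0}
    - {"fingers": 1, "dx": 0, "dy": 0, "dz": -0.15, "roll": 0}
    - {"fingers": 1, "dx": 0, "dy": 0, "dz": -0.15, "roll": 0}

```text
time: 4.65
tool_pos: [0.489, -0.2938, 0.1597]
tcp_rot: [-0.585, -3.086, -0.0]
wrist_force: [-0.7, 0.7, -1.8]
width: 0.411
grip_force: 40.7
```

```bash
python3 - <<'E'
from h import *
s=read_state(); print(s["tool_pos"],s["width"],s["grip_force"])
p,d=read_camera("wrist"); cv2.imwrite("pics/w2.png",p)
go(.43,0.05,.17,88);go(.521,.199,.16,88)
E
```

```text
[ 0.488974   -0.29377513  0.15972185] 0.4107808506084318 40.726760029792786
go (0.43, 0.05, 0.17) [ 0.18    0.2982 -0.0108] roll -19.5 q6 -1.78
go (0.521, 0.199, 0.16) [ 0.1498  0.4702 -0.0008] roll -19.5 q6 -1.78
```

View pics/w2.png

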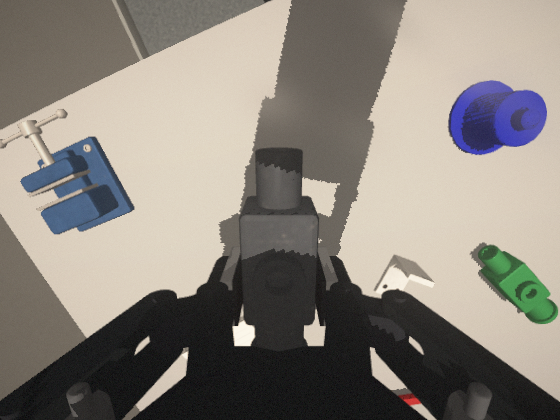

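The valve body sits straight between the pads at (280,260), at 35 mm opening. Next I carry it to the box.

step_arm:
  commands:
    - {"fingers": 1, "dx": 0.1, "dy": 0.12, "dz": 0, "roll": -10}
    - {"fingers": 1, "dx": 0.15, "dy": 0.24, "dz": 0, "roll": -19.5}
    - {"fingers": 1, "dx": 0.17, "dy": 0.35, "dz": 0, "roll": -19.5}
    - {"fingers": 1, "dx": 0.17, "dy": 0.35, "dz": 0, "roll": -19.5}
    - {"fingers": 1, "dx": 0.17, "dy": 0.35, "dz": 0, "roll": -19.5}
    - {"fingers": 1, "dx": 0.17, "dy": 0.35, "dz": 0, "roll": -19.5}
    - {"fingers": 1, "dx": 0.17, "dy": 0.35, "dz": 0, "roll": -19.5}
    - {"fingers": 1, "dx": 0.17, "dy": 0.35, "dz": 0, "roll": -19.5}

```text
time: 5.7
tool_pos: [0.458, 0.0943, 0.1583]
tcp_rot: [-0.05, -3.138, 0.002]
wrist_force: [0.5, 0.8, -1.2]
width: 0.413
grip_force: 40.8
```

```bash
cat > box.py <<'E'
from h import *
s=read_state(); cal=calibration("wrist"); p,d=read_camera("wrist"); cv2.imwrite("pics/w3.png",p); print(s["tool_pos"])
for n in("wrist","scene","side"):
    if n!="wrist": cal=calibration(n); p,d=read_camera(n)
    B,G,R=[p[...,i].astype(int) for i in range(3)]
    red=(R>60)&(G<R*.4)&(B<R*.4)&(d>0)
    vv,uu=np.nonzero(red); q=pts(cal,np.c_[uu,vv],depth=d[red])
    q=q[np.hypot(q[:,0]-.52,q[:,1]-.2)<.13]; rim=q[(q[:,2]>.060)&(q[:,2]<.070)&(q[:,0]<.595)]
    if len(rim)<50: print(n,len(rim)); continue
    print(n,len(rim),np.median(rim[:,2]).round(4),cv2.minAreaRect(rim[:,:2].astype(np.float32)),rim.min(0).round(4),rim.max(0).round(4))
go(.521,.2,.16,88)
E
python3 box.py
```

```text
[0.45803574 0.09433415 0.15833837]
wrist 2114 0.0644 ((0.5072263479232788, 0.19789065420627594), (0.10966131091117859, 0.12337049096822739), 87.27363586425781) [0.4454 0.1447 0.06  ] [0.5714 0.2554 0.0668]
scene 399 0.0637 ((0.5211414694786072, 0.19768306612968445), (0.11147008091211319, 0.14978840947151184), 88.6978530883789) [0.4451 0.1406 0.06  ] [0.595  0.2532 0.0699]
side 801 0.0638 ((0.5204529762268066, 0.20230425894260406), (0.11114194244146347, 0.15073169767856598), 88.81441497802734) [0.4451 0.1467 0.06  ] [0.595  0.259  0.0687]
go (0.521, 0.2, 0.16) [-0.0583  0.1096 -0.001 ] roll -0.0 q6 -1.39
```

step_arm:
  commands:
    - {"fingers": 1, "dx": -0.057, "dy": 0.109, "dz": 0, "roll": 0}
    - {"fingers": 1, "dx": -0.057, "dy": 0.109, "dz": 0, "roll": 0}
    - {"fingers": 1, "dx": -0.057, "dy": 0.109, "dz": 0, "roll": 0}
    - {"fingers": 1, "dx": -0.057, "dy": 0.109, "dz": 0.03, "roll": 0}
    - {"fingers": 1, "dx": -0.057, "dy": 0.109, "dz": 0.05, "roll": 0}
    - {"fingers": 1, "dx": -0.057, "dy": 0.109, "dz": 0.05, "roll": 0}

```text
time: 6.6
tool_pos: [0.5181, 0.1982, 0.1078]
tcp_rot: [-0.057, -3.136, 0.004]
wrist_force: [-0.5, 0.6, 0.2]
width: 0.413
grip_force: 40.9
```

```bash
python3 - <<'E'
from h import *
go(.520,.199,.021,88)
p,_=read_camera("side"); q,_=read_camera("scene"); cv2.imwrite("pics/hov.png",cv2.hconcat([cv2.resize(p[160:380,140:340],(400,440)),cv2.resize(q[70:225,170:320],(400,440))]))
E
```

```text
go (0.52, 0.199, 0.021) [-0.0023  0.0011  0.0868] roll -0.1 q6 -1.21
```

View pics/hov.png

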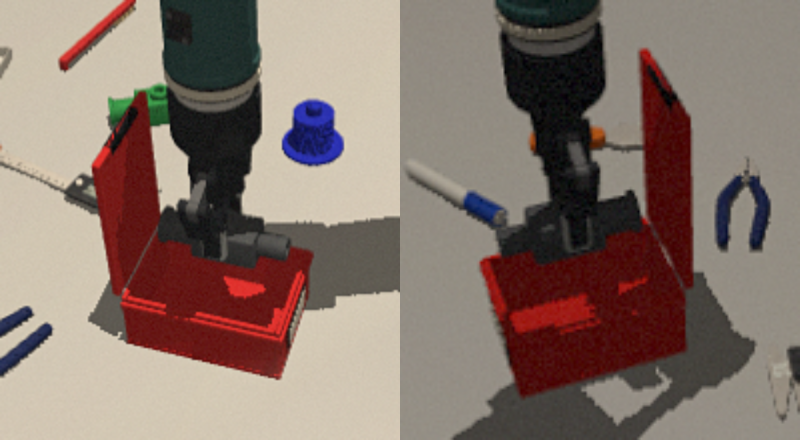

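The body hovers lengthwise over the box: in the left crop it is at (230,240) above the opening, and it clears the lid. I lower it in two moves.

step_arm:
  commands:
    - {"fingers": 1, "dx": -0.002, "dy": 0.001, "dz": 0.025, "roll": 0}
    - {"fingers": 1, "dx": -0.002, "dy": 0.001, "dz": 0.05, "roll": 0}
    - {"fingers": 1, "dx": -0.002, "dy": 0.001, "dz": 0.068, "roll": 0}
    - {"fingers": 1, "dx": -0.002, "dy": 0.001, "dz": 0.068, "roll": 0}

```text
time: 7.2
tool_pos: [0.5212, 0.2011, 0.0413]
tcp_rot: [-0.055, -3.139, 0.001]
wrist_force: [-1.1, 0.0, -0.3]
width: 0.412
grip_force: 40.9
```

step_arm:
  commands:
    - {"fingers": 1, "dx": 0, "dy": 0, "dz": 0.01, "roll": 0}
    - {"fingers": 1, "dx": 0, "dy": 0, "dz": 0.018, "roll": 0}
    - {"fingers": 1, "dx": 0, "dy": 0, "dz": 0.018, "roll": 0}

```text
time: 7.58
tool_pos: [0.5215, 0.2016, 0.0235]
tcp_rot: [-0.054, -3.14, 0.001]
wrist_force: [0.1, 0.2, -0.5]
width: 0.415
grip_force: 40.9
```

step_arm:
  commands:
    - {"fingers": 1, "dx": 0, "dy": 0, "dz": 0.004, "roll": 0}
    - {"fingers": 1, "dx": 0, "dy": 0, "dz": 0.004, "roll": 0}
    - {"fingers": -0.15, "dx": 0, "dy": 0, "dz": 0.004, "roll": 0}
    - {"fingers": -0.15, "dx": 0, "dy": 0, "dz": 0.004, "roll": 0}
    - {"fingers": -0.15, "dx": 0, "dy": 0, "dz": 0.004, "roll": 0}
    - {"fingers": -0.15, "dx": 0, "dy": 0, "dz": 0.004, "roll": 0}

```text
time: 8.32
tool_pos: [0.5223, 0.2017, 0.0203]
tcp_rot: [0.054, 3.141, 0.0]
wrist_force: [0.4, -1.9, 1.2]
width: 0.575
grip_force: 1.0
```

step_arm:
  commands:
    - {"fingers": -0.15, "dx": 0, "dy": 0, "dz": -0.04, "roll": 0}
    - {"fingers": -0.15, "dx": 0, "dy": 0, "dz": -0.1, "roll": 0}
    - {"fingers": -0.15, "dx": 0, "dy": 0, "dz": -0.15, "roll": 0}
    - {"fingers": -0.15, "dx": 0.02, "dy": 0, "dz": -0.2, "roll": 0}
    - {"fingers": 1, "dx": 0.02, "dy": 0, "dz": -0.25, "roll": 0}
    - {"fingers": 1, "dx": 0.02, "dy": 0, "dz": -0.29, "roll": 0}
    - {"fingers": 1, "dx": 0.02, "dy": 0, "dz": -0.29, "roll": 0}
    - {"fingers": 1, "dx": 0.02, "dy": 0, "dz": -0.29, "roll": 0}

```text
time: 9.32
tool_pos: [0.5016, 0.2025, 0.3093]
tcp_rot: [-0.054, -3.14, 0.0]
wrist_force: [-0.4, 0.0, -0.9]
width: 0.0
grip_force: 0.0
```

```bash
python3 - <<'E'
from h import *
s=read_state(); print(s["tool_pos"],s["q"].round(2),s["width"])
p,d=read_camera("wrist");q,e=read_camera("side"); 
cv2.imwrite("pics/rel.png",cv2.hconcat([cv2.resize(p,(440,330)),cv2.resize(q[180:360,150:330],(330,330))]))
cal=calibration("wrist")
v=(p.max(2)<90)&(d>0); vv,uu=np.nonzero(v); a=pts(cal,np.c_[uu,vv],depth=d[v])
a=a[(abs(a[:,0]-.52)<.068)&(abs(a[:,1]-.2)<.045)&(a[:,2]>.012)&(a[:,2]<.07)]; print(len(a),np.percentile(a[:,2],[5,50,95,100]),cv2.minAreaRect(a[:,:2].astype(np.float32)))
for n,p,d in(("wrist",p,d),("side",q,e)):
  R=p[...,2].astype(int); r=(R>40)&(p[...,1]<.4*R)&(p[...,0]<.4*R)&(d>0); vv,uu=np.nonzero(r); a=pts(calibration(n),np.c_[uu,vv],depth=d[r]); a=a[(a[:,2]>.08)&(a[:,0]<.75)&(abs(a[:,1]-.2)<.08)]
  if len(a)>30: print(n,len(a),a.min(0),a.max(0),a[a[:,2]>a[:,2].max()-.015].mean(0))
E
```

```text
[0.50164021 0.20246336 0.30928022] [ 0.34 -0.03  1.79  0.    1.38 -1.2 ] 0.00019082000073115108
768 [0.02605349 0.03469612 0.04152854 0.04658827] ((0.5178226232528687, 0.2000856250524521), (0.03400178253650665, 0.11684978753328323), 88.3515853881836)
wrist 1352 [0.48706267 0.14554217 0.08001133] [0.6020665  0.2482771  0.38527457] [0.48761524 0.14756525 0.38450617]
side 1814 [0.59568999 0.14737014 0.08000306] [0.60893529 0.25284198 0.22571709] [0.6020346  0.20983185 0.21929045]
```

View pics/rel.png

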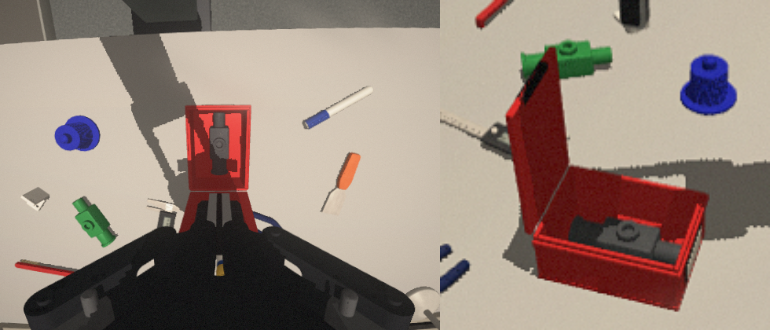

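The body is released flat in the box at (0.518,0.200), with its top 42–47 mm above the bench, which is below the rim. The side crop shows it at (625,240) and the lid still upright at (540,130). Next: go over the lid with the fingers shut, come down behind it and sweep it over.

step_arm:
  commands:
    - {"fingers": 1, "dx": -0.06, "dy": 0, "dz": 0, "roll": 0}
    - {"fingers": 1, "dx": -0.12, "dy": 0, "dz": 0, "roll": 0}
    - {"fingers": 1, "dx": -0.165, "dy": 0, "dz": 0, "roll": 0}
    - {"fingers": 1, "dx": -0.165, "dy": 0, "dz": 0, "roll": 0}
    - {"fingers": 1, "dx": -0.165, "dy": 0, "dz": 0.05, "roll": 0}
    - {"fingers": 1, "dx": -0.165, "dy": 0, "dz": 0.1, "roll": 0}
    - {"fingers": 1, "dx": -0.165, "dy": 0, "dz": 0.115, "roll": 0}
    - {"fingers": 1, "dx": -0.165, "dy": 0, "dz": 0.115, "roll": 0}

```text
time: 10.42
tool_pos: [0.6655, 0.1967, 0.1937]
tcp_rot: [-0.053, -3.138, 0.001]
wrist_force: [-0.5, -0.7, -0.2]
width: 0.001
grip_force: 0.0
```

```bash
python3 - <<'E'
from h import *
print(read_state()["tool_pos"],read_state()["wrist_force"])
for w in((.617,.1955),(.582,.193),(.5455,.179),(.515,.155),(.492,.1235),(.483,.099),(.479,.0735)): go(w[0],.2,w[1],88)
E
```

```text
[0.66550484 0.1967097  0.19367199] [-0.45629022 -0.69805851 -0.18446401]
go (0.617, 0.2, 0.1955) [ 0.0486  0.0016 -0.0017] roll 0.0 q6 -1.29
go (0.582, 0.2, 0.193) [0.0836 0.0004 0.0009] roll 0.0 q6 -1.29
go (0.5455, 0.2, 0.179) [ 0.12   -0.0008  0.0151] roll 0.0 q6 -1.29
go (0.515, 0.2, 0.155) [ 0.1504 -0.0018  0.0392] roll 0.0 q6 -1.29
go (0.492, 0.2, 0.1235) [ 0.1733 -0.0026  0.0707] roll 0.0 q6 -1.29
go (0.483, 0.2, 0.099) [ 0.1822 -0.0028  0.0953] roll 0.0 q6 -1.29
go (0.479, 0.2, 0.0735) [ 0.1861 -0.003   0.1208] roll 0.0 q6 -1.29
```

step_arm:
  commands:
    - {"fingers": 1, "dx": 0.025, "dy": 0.001, "dz": 0, "roll": 0}
    - {"fingers": 1, "dx": 0.045, "dy": 0.001, "dz": 0, "roll": 0}
    - {"fingers": 1, "dx": 0.065, "dy": 0, "dz": 0, "roll": 0}
    - {"fingers": 1, "dx": 0.084, "dy": 0, "dz": 0.001, "roll": 0}
    - {"fingers": 1, "dx": 0.102, "dy": 0, "dz": 0.007, "roll": 0}
    - {"fingers": 1, "dx": 0.12, "dy": -0.001, "dz": 0.015, "roll": 0}

```text
time: 11.18
tool_pos: [0.5506, 0.2014, 0.1859]
tcp_rot: [0.054, 3.13, 0.006]
wrist_force: [1.9, 2.2, 2.5]
width: -0.002
grip_force: 1.8
```

```bash
python3 - <<'E'
from h import *
p,d=read_camera("side"); R=p[...,2].astype(int); r=(R>40)&(p[...,1]<.4*R)&(p[...,0]<.4*R)&(d>0); vv,uu=np.nonzero(r); a=pts(calibration("side"),np.c_[uu,vv],depth=d[r]); a=a[(a[:,2]>.08)&(a[:,0]<.75)&(abs(a[:,1]-.2)<.08)]
t=a[a[:,2]>a[:,2].max()-.02].mean(0);print(len(a),t,"angle",np.arctan2(t[2]-.0655,.598-t[0])); cv2.imwrite("pics/lid.png",p[140:400,100:400])
for w in((.5455,.179),(.515,.155),(.492,.1235),(.483,.099),(.479,.0735)): go(w[0],.2,w[1],88)
E
```

```text
650 [0.58030191 0.21947009 0.35915001] angle 1.5105998122846938
go (0.5455, 0.2, 0.179) [ 0.0019 -0.0012  0.005 ] roll 0.0 q6 -1.23
go (0.515, 0.2, 0.155) [ 0.0325 -0.0023  0.0288] roll 0.0 q6 -1.23
go (0.492, 0.2, 0.1235) [ 0.0557 -0.0032  0.0601] roll 0.0 q6 -1.23
go (0.483, 0.2, 0.099) [ 0.0648 -0.0036  0.0846] roll 0.0 q6 -1.23
go (0.479, 0.2, 0.0735) [ 0.069  -0.0038  0.1101] roll 0.0 q6 -1.23
```

View pics/lid.png

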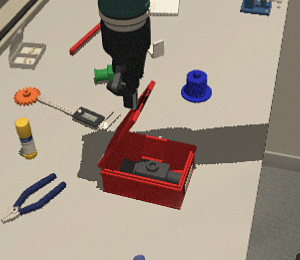

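The lid is leaning over at about 55°, with its edge at (152,85) against the fingertips, and the body lies in the box at (152,168). I continue along the arc.

step_arm:
  commands:
    - {"fingers": 1, "dx": 0.017, "dy": 0, "dz": 0.015, "roll": 0}
    - {"fingers": 1, "dx": 0.032, "dy": 0, "dz": 0.028, "roll": 0}
    - {"fingers": 1, "dx": 0.044, "dy": 0, "dz": 0.044, "roll": 0}
    - {"fingers": 1, "dx": 0.055, "dy": 0, "dz": 0.06, "roll": 0}
    - {"fingers": 1, "dx": 0.06, "dy": 0, "dz": 0.072, "roll": 0}
    - {"fingers": 1, "dx": 0.065, "dy": 0, "dz": 0.084, "roll": 0}
    - {"fingers": 1, "dx": 0.067, "dy": 0, "dz": 0.092, "roll": 0}
    - {"fingers": 1, "dx": 0.069, "dy": 0, "dz": 0.1, "roll": 0}

```text
time: 12.22
tool_pos: [0.4782, 0.2021, 0.0795]
tcp_rot: [0.054, 3.141, -0.001]
wrist_force: [2.7, -0.2, 3.1]
width: -0.0
grip_force: 1.5
```

step_arm:
  commands:
    - {"fingers": 1, "dx": 0, "dy": 0, "dz": 0.005, "roll": 0}
    - {"fingers": 1, "dx": 0, "dy": 0, "dz": 0.01, "roll": 0}
    - {"fingers": 1, "dx": 0, "dy": 0, "dz": 0.01, "roll": 0}

```text
time: 12.6
tool_pos: [0.4775, 0.2022, 0.0731]
tcp_rot: [-0.054, -3.139, 0.001]
wrist_force: [-9.8, -4.0, 26.1]
width: -0.002
grip_force: 13.2
```

Force rose to 26 N at TCP height 73 mm, so the lid is seated. I lift off and check.

step_arm:
  commands:
    - {"fingers": 1, "dx": 0, "dy": 0, "dz": -0.03, "roll": 0}
    - {"fingers": 1, "dx": 0, "dy": 0, "dz": -0.08, "roll": 0}
    - {"fingers": 1, "dx": 0, "dy": 0, "dz": -0.13, "roll": 0}
    - {"fingers": 1, "dx": 0, "dy": 0, "dz": -0.18, "roll": 0}
    - {"fingers": 1, "dx": 0, "dy": 0, "dz": -0.18, "roll": 0}
    - {"fingers": 1, "dx": 0, "dy": 0, "dz": -0.18, "roll": 0}

```text
time: 13.35
tool_pos: [0.4771, 0.202, 0.2489]
tcp_rot: [-0.054, -3.139, 0.001]
wrist_force: [-0.4, -0.3, -0.2]
width: -0.0
grip_force: 0.0
```

```bash
python3 - <<'E'
from h import *
print(read_state()["tool_pos"],read_state()["wrist_force"])
im=[]
for n in("side","scene","wrist"):
    c=calibration(n);p,d=read_camera(n); R=p[...,2].astype(int); r=(R>40)&(p[...,1]<.4*R)&(p[...,0]<.4*R)&(d>0); vv,uu=np.nonzero(r); a=pts(c,np.c_[uu,vv],depth=d[r]); a=a[(a[:,2]>.068)&(a[:,2]<.09)&(abs(a[:,0]-.52)<.09)&(abs(a[:,1]-.2)<.06)]
    f=np.linalg.lstsq(np.c_[a[:,0],a[:,1],np.ones(len(a))],a[:,2],rcond=None)[0]
    print(n,len(a),"slopes",f[:2].round(4),"z front",np.median(a[a[:,0]<.47][:,2]),"z back",np.median(a[a[:,0]>.57][:,2]))
    if n!="wrist": im.append(cv2.resize(p[130:350,140:360] if n=="side" else p[120:300,170:350],(400,400)))
cv2.imwrite("pics/end.png",cv2.hconcat(im))
E
```

```text
[0.47710444 0.2019801  0.24890881] [-0.40255116 -0.26128604 -0.23159585]
side 3353 slopes [ 0.0009 -0.0109] z front 0.07408468672117485 z back 0.07386175557160746
scene 1977 slopes [-0.     0.016] z front 0.07500252920612238 z back 0.07483236155773787
wrist 8778 slopes [ 0.002 -0.   ] z front 0.07353843835140556 z back 0.07341779024609218
```

View pics/end.png

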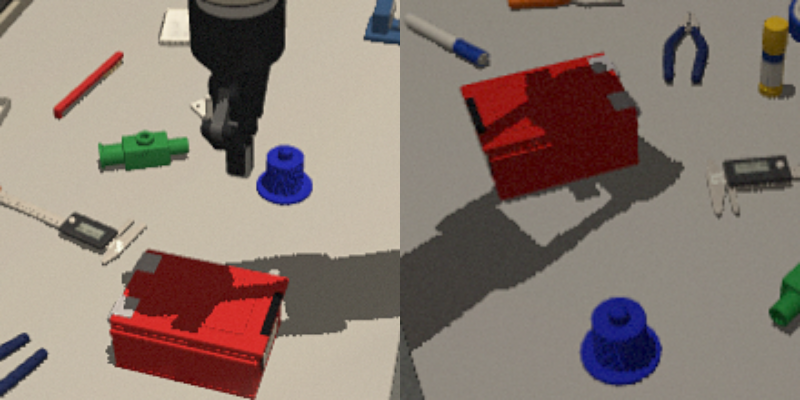

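The lid at (200,300) lies flat, 73.5 mm high at the front and the back. The cap is untouched and the arm is clear of everything.

```bash
python3 -c "
from h import *
print(finish_job())"
```

```text
the job is handed in; nothing more can be done
None
```

The grey valve body is lying lengthwise in the reject box with the lid pressed flat shut, the blue cap and white bracket were not touched, and the job is handed in (the hand-in returned no verdict).

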